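Raise the camera that films the cup and hold it up

ROBOT

A 6-joint arm with a two-finger parallel gripper is mounted at the origin on a cart in front of the work surface, level with it; the furniture and walls round the work are solid. World frame = base frame: x ahead of the robot, y to its left, z up, the work surface at z = 0. Lengths are in mm, angles in rad, forces in N, time in s.
With the tool pointing down it reaches from about 350 to 875 mm from the base axis. Payload 4.2 kg.
Tool frame: the origin (TCP) lies between the finger pads; the fingertips stand 14 mm ahead of it and the grasp point (between the pads) lies 5 mm behind it; z points along the fingers, y is the line along which they close (so a half turn about z gives the same grasp; the last joint's range is limited). The gripper opens to 85 mm and grips with 20 to 120 N. Pads are 22 mm wide; open, the fingers measure 114 mm over their backs; the gripper's body (76 mm by 85 mm) begins 54 mm behind the grasp point. The pads swing forward as they close: fully open they stand 13 mm farther back than shut.
Start: joints at [-0.928, 0.385, 0.008, 0, -1.194, -0.259], TCP at [234.043, -579.503, 245.312] pointing down, gripper open.
Joint ranges: [-3.14, 3.14], [-1.21, 2.06], [-1.07, 1.41], [-3.16, 2.05], [-2.99, -0.16], [-3.1, 3.1]. Speed limits (rad/s): [2.79, 2.79, 3.14, 3.14, 3.14, 3.14].

INTERFACE

Orientations are given as a unit quaternion [x, y, z, w].
In Python, from bench import * gives the robot as it stands.
- The arm moves only by the tool carry_out, never from a script. Its argument "motion" is a list of rows, each a list of 7 numbers: the turn, a rotation vector about the tool's x, y, z in rad, then the shift along the tool's x, y, z in mm, then the opening, from -1 (shut) to 1 (fully open), so that 0 is half open. A call has 1 to 5 rows; each row is the pose to reach, as a shift and turn from the pose commanded when the call began, along the tool's axes at that moment; what a row does not reach only later rows make up. A row lasts 1/8 s, in which the tool goes at most 62.5 mm and 10.7 degrees, less where a joint would pass 70% of its speed; a pose out of reach is approached as far as the arm can. A call with a gripper value outside its range is refused whole. The fingers move at their own pace and stop on an object; the grip force is fixed at half the most. Time passes only in rows, so rows that repeat a pose let the fingers close. It gives the time, the measured TCP pose, the force, the opening and the grip force at its end, in the units of the state.
- read_state(): the state, without advancing time (a new reading comes with each control period).
- get_image(name): name is "side" or "top"; returns a dict with "color" (420x560x3 uint8, blue, green, red), "mtx" (3x3 intrinsics, pixels), "position" and "orientation" of the camera in the world. Camera axes: x right, y down, z forward; pixel columns grow to the right and rows downward; lengths in mm; the calibration is good to about 2 mm. A picture is of the moment at which its call begins. There is no depth.
- job_done(): hands the job in; it is judged then, once.
The state is a dict: "clock": time; "joints": joint angles; "joint_vel": joint speeds; "joint_efforts": joint torques, N m; "position": TCP position; "ee_rot": TCP orientation; "contact_force": force on the tool from outside, world axes, zero at the start; "wrist_torque": the same for the moment, N m; "gripper_width": finger opening in mm; "grasp_force": force on a finger pad.
Only numpy, scipy, OpenCV 4.12 (cv2) and the standard library are available. Lean on these libraries where they do the work, as an engineer would, in place of code of your own. Each camera call takes 0.05 s, during which the arm holds its last target. There are 200 camera calls.

TASK

Two small cameras on telescopic masts stand on the worktop, one looking at the white cup and the other at the food tin. On the mast whose camera looks at the cup, pinch the grip so that its red side button is squeezed fully in, pull it straight up past the first stop to the second stop, and finish still holding it there, button squeezed, at full height and still. Leave the other mast stowed and do not push anything else on the worktop about.

Things in the scene. Friction and masses are not known exactly. Their poses are not given: they have to be found in the camera images.
- left_mast: left (+y) one of two equal camera masts: black suction foot, 104 mm across, stuck to the worktop, steel tube, two telescopic sections, a small grey camera and above it a black grip. Origin: on the worktop, centre of the foot; z up the mast. The lens looks along +x; what it films stands 120 to 150 mm from the axis that way. Stowed, camera spans z 104 to 136 mm, grip 136 to 192 mm.
- left_mast_grip (a point): centre of the left (+y) grip, on the mast axis, 166 mm above the worktop when stowed; same axes as the mast. Black block 30 x 30 mm, 56 mm high (top 26 mm above). At this height the +y face has a red button 18 mm wide, 26 high, 7 mm proud: 37 mm over both along y. A pinch along y, fingers on button and -y face, squeezes it in; one along x does not.
- left_mast_button (a joint): squeeze button of that mast: 0 out, 0.006 m fully in (needs about 7 N), springs out when let go; in by more than 4 mm it frees the upper section from the lower.
- left_mast_upper (a joint): upper section (with camera, grip and button) drawn up out of the lower section: 0 stowed, 0.050 m at its stop (the first stop). Locked at 0 while the button is out. Slides with a steady pull of about 4 N, and sinks back by its spring if let go.
- left_mast_lower (a joint): lower section drawn up out of the fixed tube: 0 stowed, 0.050 m at its stop. It follows when the upper section is at its first stop and is pulled on with about 8 to 10 N; when both read 0.050 m the mast is at its second stop, the grip 100 mm higher than stowed. Sinks back if let go. Pulled with the button out, it comes up alone.
- right_mast: right (-y) one of two equal camera masts: black suction foot, 104 mm across, stuck to the worktop, steel tube, two telescopic sections, a small grey camera and above it a black grip. Origin: on the worktop, centre of the foot; z up the mast. The lens looks along +x; what it films stands 120 to 150 mm from the axis that way. Stowed, camera spans z 104 to 136 mm, grip 136 to 192 mm.
- right_mast_grip (a point): centre of the right (-y) grip, on the mast axis, 166 mm above the worktop when stowed; same axes as the mast. Black block 30 x 30 mm, 56 mm high (top 26 mm above). At this height the +y face has a red button 18 mm wide, 26 high, 7 mm proud: 37 mm over both along y. A pinch along y, fingers on button and -y face, squeezes it in; one along x does not.
- right_mast_button (a joint): squeeze button of that mast: 0 out, 0.006 m fully in (needs about 7 N), springs out when let go; in by more than 4 mm it frees the upper section from the lower.
- right_mast_upper (a joint): upper section (with camera, grip and button) drawn up out of the lower section: 0 stowed, 0.050 m at its stop (the first stop). Locked at 0 while the button is out. Slides with a steady pull of about 4 N, and sinks back by its spring if let go.
- right_mast_lower (a joint): lower section drawn up out of the fixed tube: 0 stowed, 0.050 m at its stop. It follows when the upper section is at its first stop and is pulled on with about 8 to 10 N; when both read 0.050 m the mast is at its second stop, the grip 100 mm higher than stowed. Sinks back if let go. Pulled with the button out, it comes up alone.
- mug_center (a point): small white cup, dark red inside, with a handle, 62 x 92 mm, 51 mm high, standing upright in front of one of the two cameras; point at its centre, half-way up. Not to be moved.
- tin_center (a point): food tin with a red and cream label, 57 mm across, 72 mm high, standing in front of the other camera; point at its centre, half-way up. Not to be moved.
- mill: grey mill, 44 mm across, 90 mm high, a bystander; origin at the centre of its underside.
- spice_jar: spice jar with black cap, 40 mm across, 105 mm high, a bystander; origin at the centre of its underside.
- egg_timer: red and white wind-up kitchen timer, 64 mm across, 52 mm high, on the left near the front edge, a bystander; origin at the centre of its underside.
There are look-alikes about, which are no part of the job. What is shaped like the part that bears mug_center but purple is not meant.

How it is judged (in metres and radians):
On the way:
1. the red button of the mast that looks at the cup is squeezed in while that mast is still stowed (((horizontal distance between mug_center and left_mast below 0.165 m and value of joint left_mast_button above 0.004 m and value of joint each of left_mast_upper, left_mast_lower below 0.006 m) or (horizontal distance between mug_center and right_mast below 0.165 m and value of joint right_mast_button above 0.004 m and value of joint each of right_mast_upper, right_mast_lower below 0.006 m))), for 0.1 s.
At the end, for the whole second after the job is handed in: On the mast in front of whose camera the cup stands: both sections are within 4 mm of their 50 mm stops, the button is in by more than 4 mm, the fingers hold the mast (more than 2 N) and it is still; the other mast is stowed (each section within 4 mm) (((horizontal distance between mug_center and left_mast below 0.165 m and value of joint left_mast_button above 0.004 m and value of joint each of left_mast_upper, left_mast_lower above 0.046 m and contact force between the fingers and left_mast above 2 N and value of joint each of right_mast_upper, right_mast_lower below 0.004 m and velocity of joint left_mast_upper between -0.01 and 0.01 m/s and velocity of joint left_mast_lower between -0.01 and 0.01 m/s) or (horizontal distance between mug_center and right_mast below 0.165 m and value of joint right_mast_button above 0.004 m and value of joint each of right_mast_upper, right_mast_lower above 0.046 m and contact force between the fingers and right_mast above 2 N and value of joint each of left_mast_upper, left_mast_lower below 0.004 m and velocity of joint right_mast_upper between -0.01 and 0.01 m/s and velocity of joint right_mast_lower between -0.01 and 0.01 m/s))); the arm keeps its last pose, push and grip.
It fails at once if the other mast is pulled up by more than 10 mm ((horizontal distance between mug_center and left_mast below 0.165 m and value of joint any of right_mast_upper, right_mast_lower above 0.01 m) or (horizontal distance between mug_center and right_mast below 0.165 m and value of joint any of left_mast_upper, left_mast_lower above 0.01 m)).
It fails at once if the cup, the tin or a bystander is pushed more than 20 mm or knocked over (distance of any of mug_center, tin_center, mill, spice_jar, egg_timer from where it was at the start of the episode above 0.02 m or angle between any of mug_center, tin_center, mill, spice_jar, egg_timer's own z axis and vertical above 0.5 rad).
It also fails if it takes over 32 s, if anything falls off the work surface, if the arm or the gripper's body presses on something with over 40 N, if the wrist force passes 120 N, or if a joint passes its speed limit or range.

## Working session

There is one attempt and no reset: what is moved stays moved. The work goes in short steps, Python scripts to look and compute and a tool call to move; the robot and the scene stay as the last step left them, time stands still between calls to the robot, and variables do not carry over. Pictures are saved under pics/ and viewed, at most 10 in all, crops included, and the job is handed in when it is done.

Besides the shell and the picture viewer there is one more tool, called as name(argument=value, ...) on one line, values as JSON. carry_out: Moves the arm, as the interface text tells. Its arguments: {"type":"object","properties":{"motion":{"type":"array"}},"required":["motion"]}

```bash
mkdir -p pics
python3 - <<'E'
from bench import *
import cv2
s=read_state(); print({k:s[k] for k in('clock','position','ee_rot','gripper_width')})
for n in('side','top'):
    d=get_image(n); cv2.imwrite(f'pics/{n}0.png',d['color']); print(n,d['mtx'],d['position'],d['orientation'])
E
```

```text
{'clock': 0.0, 'position': array([ 233.83118386, -579.00607262,  244.19189487]), 'ee_rot': array([-1.90658277e-01,  9.81655822e-01,  1.08971798e-03, -2.84226812e-04]), 'gripper_width': 85.61271843959808}
side [[483.39213417   0.         277.53682976]
 [  0.         483.39213417 208.92821896]
 [  0.           0.           1.        ]] [ 568.74965813 -901.54178901  686.76333397] [ 0.8616437  -0.03702532  0.02195767 -0.5056848 ]
top [[440.74126758   0.         279.78397633]
 [  0.         440.74126758 204.91804922]
 [  0.           0.           1.        ]] [ 547.07286855   99.4479853  1276.87799093] [ 0.70748535 -0.70556737  0.02730173 -0.02989629]
```

View pics/side0.png

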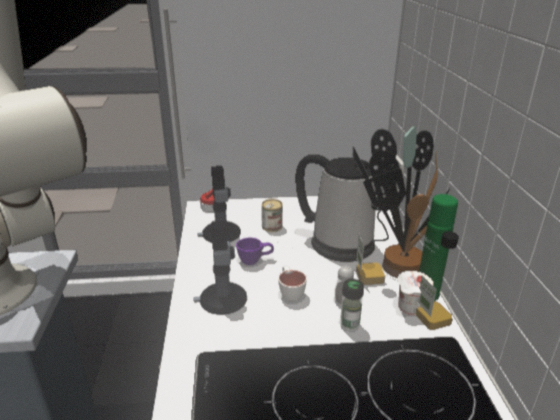

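View pics/top0.png

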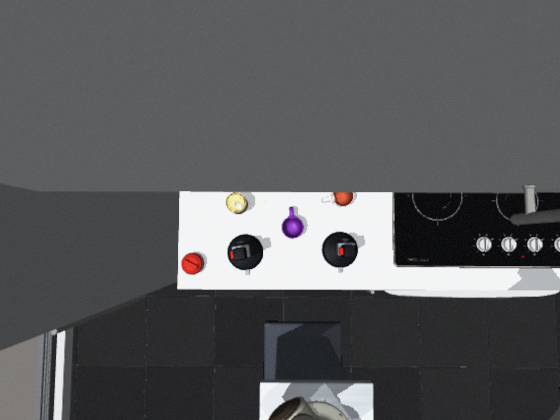

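The white cup (dark red inside) is in front of the right mast: top view (343,197), mast foot (340,250). The tin (236,203) is in front of the left mast. The purple cup (292,227) is the decoy. Next I'll zoom in on the right mast.

```bash
cat > h.py <<'E'
import numpy as np, cv2
from scipy.spatial.transform import Rotation as R
def ray(d,uv):
    v=np.linalg.solve(d['mtx'],[uv[0],uv[1],1.]); return np.array(d['position']),R.from_quat(d['orientation']).apply(v)
def on_z(d,uv,z):
    p,v=ray(d,uv); return p+v*(z-p[2])/v[2]
def proj(d,P):
    c=R.from_quat(d['orientation']).inv().apply(np.array(P)-d['position']); return (d['mtx']@c)[:2]/c[2]
def two(a,ua,b,ub):
    p,v=ray(a,ua);q,w=ray(b,ub);t,s=np.linalg.lstsq(np.c_[v,-w],q-p,rcond=None)[0]
    return (p+t*v+q+s*w)/2,np.linalg.norm(p+t*v-q-s*w)
E
python3 - <<'E'
from bench import *
from h import *
t=get_image('top'); s=get_image('side')
a=t['color'][180:280,290:400]; b=s['color'][170:320,170:320]
cv2.imwrite('pics/z.png',np.hstack([cv2.resize(a,(440,400),interpolation=cv2.INTER_CUBIC),cv2.resize(b,(360,360),interpolation=cv2.INTER_CUBIC).copy() if 0 else cv2.copyMakeBorder(cv2.resize(b,(360,360),interpolation=cv2.INTER_CUBIC),0,40,0,0,cv2.BORDER_CONSTANT)]))
g=t['color'].astype(int)
# foot: dark blob on white
m=(g.max(2)<70).astype(np.uint8); m[:, :310]=0; m[:,385:]=0; m[:222]=0; m[:,:]*=1; m[275:]=0
n,l,st,c=cv2.connectedComponentsWithStats(m)
i=1+st[1:,4].argmax(); print('foot',st[i],c[i]); 
cn=cv2.findContours((l==i).astype(np.uint8),0,1)[0][0]
u,r=cv2.minEnclosingCircle(cn); print(u,r,on_z(t,u,5), on_z(t,(u[0]+r,u[1]),5))
hsv=cv2.cvtColor(t['color'],cv2.COLOR_BGR2HSV)
m=(((hsv[...,0]<8)|(hsv[...,0]>172))&(hsv[...,1]>150)&(hsv[...,2]>80)).astype(np.uint8)
n,l,st,c=cv2.connectedComponentsWithStats(m)
for i in range(1,n):
    if st[i,4]>8: print('red',st[i],c[i],on_z(t,c[i],175),on_z(t,c[i],25))
E
```

```text
foot [323 232  35  35 862] [339.2900232  249.45591647]
(339.54638671875, 249.18556213378906) 17.547771453857422 [523.15739523 -67.64619301   5.        ] [ 523.30473366 -117.98579203    5.        ]
red [334 193  19  13 190] [343.22105263 198.00526316] [654.23680759 -55.5670767  175.        ] [668.82516581 -76.66946688  25.        ]
red [339 247   5   8  31] [341.29032258 250.74193548] [522.51592058 -49.61459988 175.        ] [519.17295318 -69.9066721   25.        ]
red [230 251   4   8  25] [231.56 254.64] [512.07099663 223.17710445 175.        ] [507.30614895 240.02050093  25.        ]
red [182 254  20  20 329] [191.54103343 263.443769  ] [490.04091659 322.34089758 175.        ] [482.27708714 352.68358263  25.        ]
```

View pics/z.png

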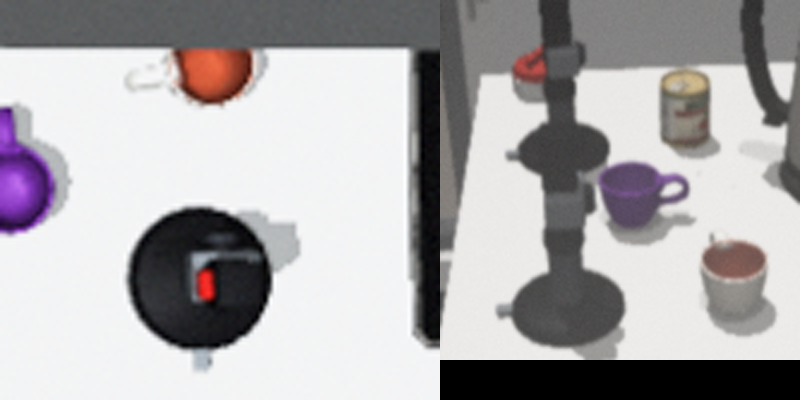

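Run:
```python
from bench import *
from h import *
t=get_image('top'); s=read_state()
a=on_z(t,(340.7,270.5),6); c=np.array([523.2,-67.6,6]); print('tab dir',a-c, np.degrees(np.arctan2(-(a-c)[1],-(a-c)[0])))
hsv=cv2.cvtColor(t['color'],cv2.COLOR_BGR2HSV)
w=t['color'].astype(float)[240:262,332:352]; red=np.clip(w[...,2]-np.maximum(w[...,0],w[...,1])-15,0,None)
M=cv2.moments(red.astype(np.float32)); u=np.array([M['m10'],M['m01']])/M['m00']+[332,240]
th=.5*np.arctan2(2*M['mu11'],M['mu20']-M['mu02']); e=np.array([np.cos(th),np.sin(th)])
d=on_z(t,u-4*e,178)-on_z(t,u+4*e,178); print('btn',on_z(t,u,178),np.degrees(np.arctan2(d[1],d[0])))
# cup rim, 51 high
m=on_z(t,(343.2,198),45); print('cup',m,np.linalg.norm((m-c)[:2]))
print(proj(t,(523.2,-67.6,192)), proj(t,[523.2-15,-67.6+15,192]),proj(t,[523.2+15,-67.6-15,192]))
q=R.from_quat(s['ee_rot']); print(q.inv().apply(np.array([523,-64,245])-[234,-579.5,245.3]), q.as_matrix())
```

```text
tab dir [-60.61963357  -2.71857136   0.        ] 2.567788004656509
btn [522.48442256 -48.68527182 178.        ] 4.084558496468057
cup [666.89474086 -73.79689434  45.        ] 143.8283005935218
[349.5813103  250.64108418] [343.5036804  256.78931574] [355.64593259 244.50601134]
[-460.97407163  369.81602083    0.5966703 ] [[-9.27276817e-01 -3.74376121e-01 -4.73604652e-04]
 [-3.74376400e-01  9.27276444e-01  8.41012965e-04]
 [ 1.24307266e-04  9.57158230e-04 -9.99999534e-01]]
```

carry_out(motion=[[0, 0, 0.08, -46, 37, 0, 1], [0, 0, 0.16, -92, 74, 0, 1], [0, 0, 0.24, -138, 111, 0, 1], [0, 0, 0.33, -184, 148, 0, 1], [0, 0, 0.33, -230, 185, 0, 1]])

```text
clock: 0.88
position: [378.7, -320.1, 245.5]
ee_rot: [-0.027, 1.0, -0.0, 0.0]
contact_force: [1.1, -0.8, 1.0]
gripper_width: 85.6
grasp_force: 0.0
```

Run:
```python
from bench import *
from h import *
s=read_state();q=R.from_quat(s['ee_rot']);print(s['clock'],s['position'],q.as_matrix()[:,1],q.inv().apply(np.array([523,-64,245])-s['position']))
```

```text
0.875 [ 378.67209519 -320.13784573  245.47222553] [-5.31396772e-02  9.98587053e-01 -2.69678363e-04] [-157.73485166  248.10652556    0.48131924]
```

carry_out(motion=[[0, 0, 0, -33, 50, 0, 1], [0, 0, 0, -66, 100, 0, 1], [0, 0, 0, -99, 150, 0, 1], [0, 0, 0, -132, 200, 0, 1], [0, 0, 0, -158, 248, 0, 1]])

```text
clock: 1.5
position: [523.3, -63.7, 245.4]
ee_rot: [-0.027, 1.0, -0.0, 0.0]
contact_force: [1.2, -1.0, 0.5]
gripper_width: 85.5
grasp_force: 0.0
```

Run:
```python
from bench import *
from h import *
s=read_state();q=R.from_quat(s['ee_rot']);print(s['clock'],s['position'],q.as_matrix()[:,1],q.inv().apply(np.array([523,-64,161])-s['position']))
t=get_image('top'); g=get_image('side')
a=t['color'][200:300,290:400]; b=g['color'][130:280,150:290]
cv2.imwrite('pics/z2.png',np.hstack([cv2.resize(a,(440,400),interpolation=2),cv2.resize(b,(373,400),interpolation=2)[:,:360]]))
for P in([523,-64,192],[523,-64,s['position'][2]-14],[523,-64+43,231]): print(proj(g,P))
```

```text
1.5 [523.32434399 -63.70460232 245.40284641] [-5.44116091e-02  9.98518588e-01 -8.46211966e-05] [ 0.37347425 -0.27016972 84.40272784]
[218.60097466 222.41801673]
[217.41330136 205.13345642]
[217.8932761  195.19577503]
```

View pics/z2.png

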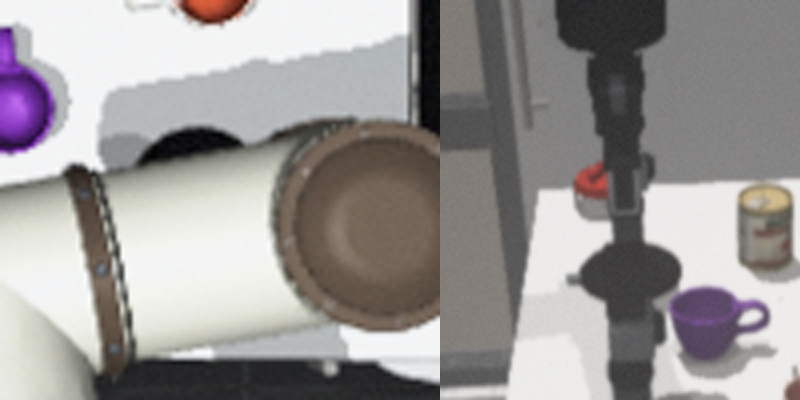

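The side crop shows the fingers in line with the right mast's grip, at about columns 219 and 221. I'll descend now.

carry_out(motion=[[0, 0, 0, 0, 0, 25, 1], [0, 0, 0, 0, 0, 50, 1], [0, 0, 0, 0, 0, 70, 1], [0, 0, 0, 0, 0, 84, 1], [0, 0, 0, 0, 0, 84, 1]])

```text
clock: 2.22
position: [521.8, -66.1, 160.5]
ee_rot: [-0.027, 1.0, -0.0, -0.001]
contact_force: [0.4, 0.3, -0.4]
gripper_width: 85.2
grasp_force: 0.0
```

Run:
```python
from bench import *
from h import *
g=get_image('side')
b=g['color'][150:300,150:300]
cv2.imwrite('pics/z3.png',cv2.resize(b,(600,600),interpolation=2))
```

```text
(no output)
```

View pics/z3.png

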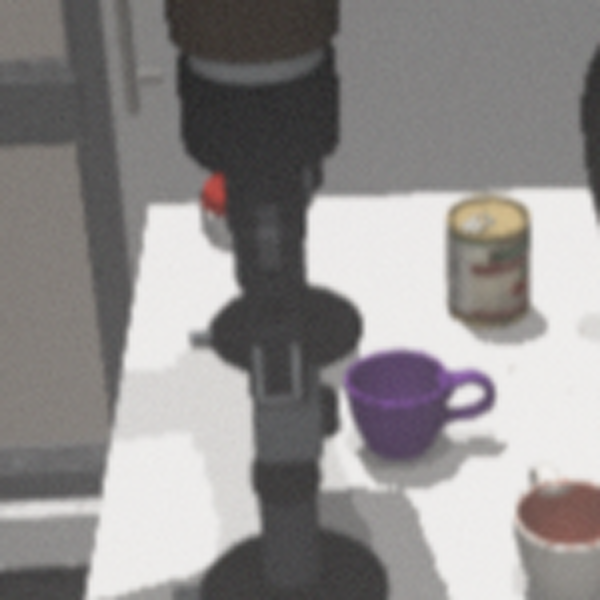

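The side crop shows the fingers around the grip with the tips just above the camera. The finger is at crop column 275 and the tube at 290, which is within a few mm in x. I'll nudge and close.

carry_out(motion=[[0, 0, 0, -2, 2, 0, 0.5], [0, 0, 0, -2, 2, 0, -0.2], [0, 0, 0, -2, 2, 0, -1], [0, 0, 0, -2, 2, 0, -1], [0, 0, 0, -2, 2, 0, -1]])

```text
clock: 2.9
position: [524.7, -65.6, 162.8]
ee_rot: [-0.026, 1.0, -0.002, 0.0]
contact_force: [0.2, -8.3, 4.3]
gripper_width: 29.6
grasp_force: 58.3
```

carry_out(motion=[[0, 0, 0, 0, 0, 0, -1], [0, 0, 0, 0, 0, 0, -1], [0, 0, 0, 0, 0, 0, -1], [0, 0, 0, 0, 0, 0, -1]])

```text
clock: 3.4
position: [524.7, -65.7, 162.8]
ee_rot: [-0.026, 1.0, -0.002, 0.001]
contact_force: [-0.3, -8.1, 4.2]
gripper_width: 29.6
grasp_force: 58.3
```

The opening of 29.6 mm at 58 N means the button is fully in. I'll pull up and take out the small sideways load.

carry_out(motion=[[0, 0, 0, 0, -1, -4, -1], [0, 0, 0, 0, -2, -12, -1], [0, 0, 0, 0, -2, -20, -1], [0, 0, 0, 0, -2, -28, -1], [0, 0, 0, 0, -2, -36, -1]])

```text
clock: 4.03
position: [524.3, -66.2, 197.3]
ee_rot: [-0.026, 1.0, -0.0, -0.0]
contact_force: [2.0, -4.8, -4.3]
gripper_width: 29.3
grasp_force: 59.5
```

carry_out(motion=[[0, 0, 0, 0, 0, -8, -1], [0, 0, 0, 0, 0, -16, -1], [0, 0, 0, 0, 0, -22, -1], [0, 0, 0, 0, 0, -28, -1], [0, 0, 0, 0, 0, -34, -1]])

```text
clock: 4.65
position: [524.1, -66.2, 230.1]
ee_rot: [-0.026, 1.0, -0.0, -0.001]
contact_force: [3.5, -5.0, -8.8]
gripper_width: 29.5
grasp_force: 59.5
```

carry_out(motion=[[0, 0, 0, 0, 0, -8, -1], [0, 0, 0, 0, 0, -16, -1], [0, 0, 0, 0, 0, -23, -1], [0, 0, 0, 0, 0, -29, -1], [0, 0, 0, 0, 0, -33, -1]])

```text
clock: 5.28
position: [524.1, -66.1, 262.8]
ee_rot: [-0.026, 1.0, -0.0, -0.001]
contact_force: [3.6, -4.7, -10.0]
gripper_width: 30.0
grasp_force: 59.4
```

carry_out(motion=[[0, 0, 0, 0, 0, -2, -1], [0, 0, 0, 0, 0, -3, -1], [0, 0, 0, 0, 0, -3, -1], [0, 0, 0, 0, 0, -3, -1], [0, 0, 0, 0, 0, -3, -1]])

```text
clock: 5.9
position: [523.8, -66.1, 263.2]
ee_rot: [-0.026, 1.0, -0.0, -0.002]
contact_force: [6.1, -5.5, -18.4]
gripper_width: 29.7
grasp_force: 60.7
```

The tool stopped at 100.4 mm of travel and the pull rose to 18 N, so this is the second stop. I'll check that it's still, take one look, then hand in.

carry_out(motion=[[0, 0, 0, 0, 0, 0, -1], [0, 0, 0, 0, 0, 0, -1], [0, 0, 0, 0, 0, 0, -1], [0, 0, 0, 0, 0, 0, -1]])

```text
clock: 6.4
position: [523.8, -66.1, 263.2]
ee_rot: [-0.026, 1.0, -0.0, -0.002]
contact_force: [6.2, -6.4, -18.4]
gripper_width: 29.7
grasp_force: 60.7
```

Run:
```python
from bench import *
from h import *
cv2.imwrite('pics/z4.png',get_image('side')['color'])
```

```text
(no output)
```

View pics/z4.png

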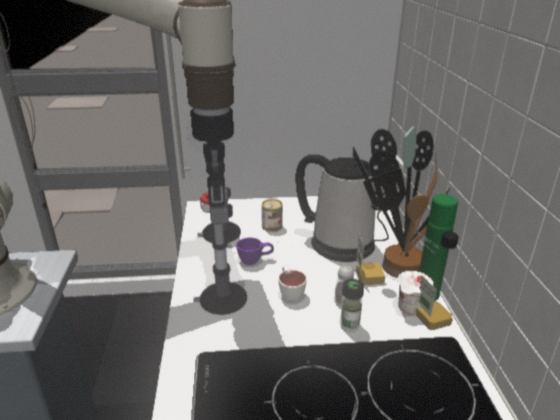

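The picture shows the right mast fully extended in the gripper (camera near (220,210)), with the foot at (223,298) and nothing else moved.

```bash
python3 -c "
from bench import *
print(job_done())"
```

```text
the job is handed in; nothing more can be done
None
```

I pulled the right mast, whose camera looks at the cup, up to its second stop (about 100 mm of travel). It was handed in still held there with the button squeezed; in the last picture the left mast and everything else look untouched. The judge's verdict was not shown.

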